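Slide a finished reed plate out of its fixture into the wire basket

ROBOT

A 6-joint arm with a two-finger parallel gripper is mounted at the origin on the work surface. World frame = base frame: x ahead of the robot, y to its left, z up, the work surface at z = 0. Lengths are in m, angles in rad, forces in N, time in s.
With the tool pointing down it reaches from about 0.375 to 0.9 m from the base axis. Payload 3.1 kg.
Tool frame: the origin (TCP) lies between the finger pads; the fingertips stand 17 mm ahead of it and the grasp point (between the pads) lies 2 mm behind it; z points along the fingers, y is the line along which they close (so a half turn about z gives the same grasp; the last joint's range is limited). The gripper opens to 85 mm and grips with 20 to 120 N. Pads are 22 mm wide; open, the fingers measure 114 mm over their backs; the gripper's body (76 mm by 85 mm) begins 54 mm behind the grasp point. The pads swing forward as they close: fully open they stand 13 mm farther back than shut.
Start: joints at [0.935, 0.527, 1.433, -0, 1.181, -0.178], TCP at [0.276, 0.561, 0.248] pointing down, gripper open.
Joint ranges: [-3.08, 3.08], [-0.75, 2.2], [0.22, 2.44], [-1.43, 4.57], [0, 2.65], [-2.85, 2.85]. Speed limits (rad/s): [2.79, 2.79, 3.14, 3.14, 3.14, 3.14].

INTERFACE

Orientations are given as a unit quaternion [x, y, z, w].
In Python, from station import sense, vision, order gives the robot as it stands.
- The arm moves only by the shell command python3 -m crank 'ROWS' [OPENING] [FORCE]. ROWS is JSON, a list of rows, each an object with "dp": the shift along the world's x, y, z in units of 30 mm (1.0 is 30 mm), a list of three; "angular": the turn, a rotation vector about the world's x, y, z in degrees, a list of three. In form: [{"dp": [dx, dy, dz], "angular": [ax, ay, az]}, ...]. A call has 1 to 20 rows; each row shifts and turns the commanded pose from where the row before left it; what a row does not reach is not made up. A row lasts 1/10 s, in which the tool goes at most 50 mm and 8.59 degrees, less where a joint would pass 70% of its speed; a pose out of reach is approached as far as the arm can. A call is refused whole if a number of a shift passes 1 or a number of a turn 8.59, either way. A call with a gripper value outside its range is refused whole. OPENING is the closure, from 0 (fully open) to 1 (shut), set as the call begins (- or left out, the last holds). The fingers move at their own pace and stop on an object; FORCE is the grip in N (left out, the last holds). Time passes only in rows, so rows that do not move let the fingers close. It gives the time, the measured TCP pose, the force, the opening and the grip force at its end, in the units of the state.
- sense(): the state, without advancing time (a new reading comes with each control period).
- vision.snapshot(name): name is "scene" or "top"; returns a dict with "image" (420x560x3 uint8, blue, green, red), "range_z" (420x560 float32, m along the optical axis (not along the pixel's ray), 0 where there is no reading), "mtx" (3x3 intrinsics, pixels), "pose" (4x4, takes a point from camera to world coordinates). Camera axes: x right, y down, z forward; pixel columns grow to the right and rows downward; lengths in m; the calibration is good to about 2 mm. A picture is of the moment at which its call begins.
- order.sign_off(): hands the job in; it is judged then, once.
The state is a dict: "t": time; "q": joint angles; "qd": joint speeds; "tau": joint torques, N m; "tcp_pos": TCP position; "tool_rot": TCP orientation; "force": force on the tool from outside, world axes, zero at the start; "ft_torque": the same for the moment, N m; "finger_gap": opening from 0.0 (shut) to 1.0 (fully open); "gripper_force": force on a finger pad.
Only numpy, scipy, OpenCV 4.12 (cv2) and the standard library are available. Lean on these libraries where they do the work, as an engineer would, in place of code of your own. Each camera call takes 0.05 s, during which the arm holds its last target. There are 200 camera calls.

TASK

Lift the loose cover off the slide fixture and lay it flat on the middle of the cork pad, and let go of it. Then press on the exposed brass reed plate with the fingertips, just firmly enough to drag it against its side spring, and slide it along its channel, without lifting it out, over the open end so that it drops into the wire basket. Never bear down hard on the plate or bump it, and leave the spare plates in the wooden tray, the jar and the screwdriver alone.

Things in the scene. Friction and masses are not known exactly. Their poses are not given: they have to be found in the camera images.
- fixture: Grey steel slide fixture, fixed on a plywood board 3 to 14 mm proud of the bench. Origin: board top under mid-channel; heights from there. x: slide direction, from the end stop (face x = -70 mm, top 82) to the open lip (x = 70). Channel bed 62 mm high, 49 mm wide; wall tops 72, 85 over all. Two brass pins, diameter 6, tops 84, at (x, y) = (28, 34), (-52, -34).
- reed_plate: Finished reed plate, slotted brass, 110 (x, along the channel) by 46 by 10 mm, 0.3 kg, in the channel within 5 mm of the end stop, under the clear cover. Its top is level with the walls, so its sides and rear cannot be reached until it has slid forward. A sprung shoe in a side wall holds it lightly: it takes some 2 N to slide. Origin: centre of its underside.
- plate_mid (a point): Centre of the reed plate's volume, 5 mm above the plate's origin.
- cover: Loose cover on the fixture, 110 (x) by 88 (y) by 6 mm, 0.2 kg: clear panel between two aluminium strips. Its two 9 mm holes sit over the pins, which stand 6 mm above its top; lift it straight up 10 mm or more to free it. In its middle a red grip, 40 (x) by 18 mm (y), 6 to 32 mm above the underside. Origin: centre of its underside.
- basket: Steel wire basket, fixed on the fixture's board, 200 mm (x) by 130 mm (y) by 45 mm high, walls 4 mm, floor 3 mm, standing at the open end of the fixture, its near rim just below the lip. Its x points the same way as the slide direction. Origin: centre of its underside.
- cork_pad: Brown cork pad, fixed on the bench, 170 mm (x) by 150 mm (y) by 6 mm thick. Origin: centre of its underside.
- stock_tray: Shallow open wooden tray, fixed, 170 by 140 by 25 mm, holding two spare brass plates. Origin: centre of its underside.
- stock_plate0: Spare brass plate, 110 by 46 by 10 mm, lying in the wooden tray; leave alone. Origin: centre of its underside.
- stock_plate1: Second spare brass plate, as the first; leave alone.
- oil_jar: Small amber glass jar with a black cap, diameter 44 mm, 70 mm high, standing on the bench; leave alone. Origin: centre of its underside.
- screwdriver: Screwdriver lying on the bench; leave alone. Origin: its middle, on the bench.
There are look-alikes about, which are no part of the job. Of the things like the cover, leave any that is purple; of the rest the smaller one is meant.

How it is judged:
On the way, in this order (a step that is already met when the one before it is completed fails the run):
1. the cover lies flat on the cork pad, let go (horizontal distance between cover and cork_pad below 0.05 m and height (world z) of cover below 0.02 m and angle between cover's own z axis and vertical below 0.1 rad and contact force between the fingers and cover below 0.1 N and linear speed of cover below 0.02 m/s), for 0.2 s.
2. the reed plate has been slid forward (about 25 mm or more) and still lies in its channel (x of plate_mid in the frame of fixture between 0.012 and 0.08 m and z of plate_mid in the frame of fixture between 0.06 and 0.075 m), for 0.1 s.
At the end, for the whole second after the job is handed in: The reed plate lies at rest in the wire basket (its centre within the basket's outline and less than 32 mm above the basket's underside); the cover lies at rest and flat (tilt under 0.1 rad) on the cork pad, its centre within 50 mm of the pad's centre (horizontal distance between cover and cork_pad below 0.05 m and height (world z) of cover below 0.02 m and angle between cover's own z axis and vertical below 0.1 rad and x of plate_mid in the frame of basket between -0.1 and 0.1 m and y of plate_mid in the frame of basket between -0.065 and 0.065 m and z of plate_mid in the frame of basket below 0.032 m and linear speed of each of reed_plate, cover below 0.02 m/s); the robot touches nothing.
It fails at once if the fingers load the reed plate with more than 50 N (contact force between the fingers and reed_plate above 50 N).
It fails at once if the reed plate is lifted out of its channel (its centre more than 22 mm above where it lay) (z of plate_mid in the frame of fixture above 0.089 m).
It fails at once if a spare plate, the jar or the screwdriver is moved by more than 20 mm (distance of any of stock_plate0, stock_plate1, oil_jar, screwdriver from where it was at the start of the episode above 0.02 m).
It also fails if it takes over 64 s, if anything falls off the work surface, if the arm or the gripper's body presses on something with over 40 N, if the wrist force passes 120 N, or if a joint passes its speed limit or range.

## Working session

There is one attempt and no reset: what is moved stays moved. The work goes in short steps, Python scripts to look and compute and a shell command to move; the robot and the scene stay as the last step left them, time stands still between calls to the robot, and variables do not carry over. Pictures are saved under pics/ and viewed, at most 10 in all, crops included, and the job is handed in when it is done.

```bash
mkdir -p pics; ls
python3 - <<'E'
from station import sense,vision
import cv2,numpy as np
for n in("scene","top"):
    s=vision.snapshot(n); cv2.imwrite(f"pics/{n}0.png",s["image"]); np.savez(f"{n}0.npz",**s)
    print(n,s["mtx"].round(1).tolist(),s["pose"].round(3).tolist(),(s["range_z"]>0).mean())
print(sense())
E
```

```text
pics
scene [[436.3, 0.0, 281.1], [0.0, 436.3, 213.0], [0.0, 0.0, 1.0]] [[0.804, 0.331, -0.493, 1.03], [0.594, -0.483, 0.644, -0.622], [-0.025, -0.811, -0.585, 0.665], [0.0, 0.0, 0.0, 1.0]] 0.9961862244897959
top [[386.0, 0.0, 278.1], [0.0, 386.0, 204.2], [0.0, 0.0, 1.0]] [[0.026, -0.983, 0.18, 0.38], [-0.999, -0.03, -0.02, 0.008], [0.025, -0.179, -0.984, 1.025], [0.0, 0.0, 0.0, 1.0]] 0.9960119047619047
{'t': 0.1, 'q': array([ 9.35517273e-01,  5.28385529e-01,  1.43379323e+00, -7.16835450e-06,
        1.18141738e+00, -1.78522721e-01]), 'qd': array([ 0.00041297, -0.00152746, -0.00254973,  0.00097395,  0.00223407,
        0.00125344]), 'tau': array([-3.89102106e-04, -4.43311357e+01, -1.78583783e+01, -2.30768528e-04,
        3.90796762e-03, -2.69020859e-07]), 'tcp_pos': array([0.27526045, 0.56042428, 0.24741781]), 'tool_rot': array([ 2.26396657e-01,  9.74034676e-01, -9.21261562e-04, -3.93409940e-04]), 'force': array([ 0.06837418, -0.10412192,  0.31546486]), 'ft_torque': array([-0.02848869, -0.03326974,  0.04367741]), 'gripper_force': 0.0, 'finger_gap': 1.0039434354478707}
```

View pics/scene0.png

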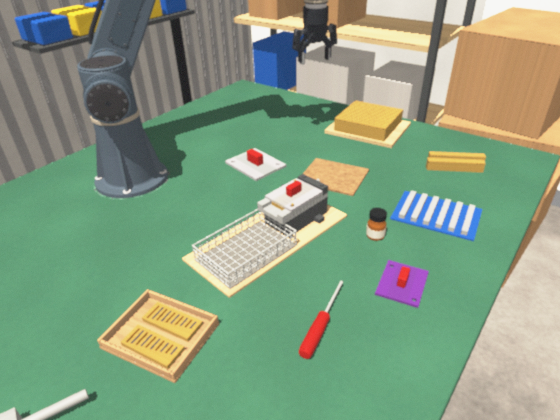

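View pics/top0.png

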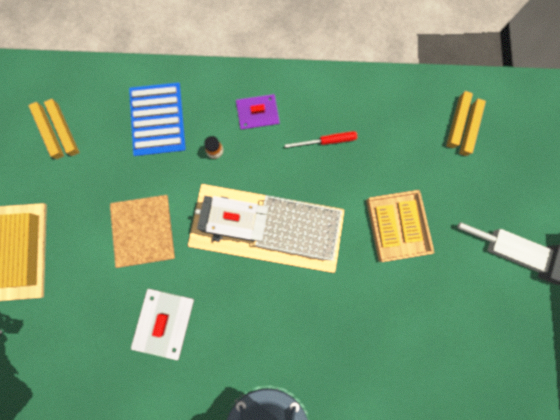

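The scene view shows the cover with its red grip on the fixture at (293,188), the basket at (245,248) and the cork pad at (336,176). In the top view the cover grip is at (231,217), the basket at (302,228) and the cork at (142,231). The larger white look-alike is at (162,325) and the purple one at (258,110). The slide direction points right in the top image, which is roughly world −y.

```bash
cat > h.py <<'E'
import numpy as np,cv2
def cloud(s):
    h,w=s["range_z"].shape; v,u=np.mgrid[:h,:w]; z=s["range_z"]; K=s["mtx"]
    p=np.stack([(u-K[0,2])/K[0,0]*z,(v-K[1,2])/K[1,1]*z,z],-1)
    return p@s["pose"][:3,:3].T+s["pose"][:3,3]
def ray(s,uv,z):
    uv=np.atleast_2d(uv).astype(float)
    d=np.c_[(uv-s["mtx"][:2,2])/s["mtx"][0,0],np.ones(len(uv))]@s["pose"][:3,:3].T
    o=s["pose"][:3,3]; return o+d*((z-o[2])/d[:,2])[:,None]
def rect(xy):
    (c,sz,a)=cv2.minAreaRect((xy*1000).astype(np.float32)); 
    if sz[0]<sz[1]: sz=sz[::-1]; a+=90
    return np.round(c,1),np.round(sz,1),round((a+90)%180-90,2)
def box(s,x0,y0,x1,y1):
    m=np.zeros(s["range_z"].shape,bool); m[y0:y1,x0:x1]=1; return m
def big(m):
    n,l,st,_=cv2.connectedComponentsWithStats(m.astype(np.uint8)); return l==1+st[1:,4].argmax()
E
python3 - <<'E'
from h import *
R={"scene":dict(cov=(255,165,330,240),cork=(295,150,375,200),board=(180,165,350,290)),
   "top":dict(cov=(190,190,270,245),cork=(100,185,185,275),board=(180,175,355,280))}
for n in R:
    s=dict(np.load(n+"0.npz")); P=cloud(s); im=s["image"].astype(int); b,g,r=im[...,0],im[...,1],im[...,2]
    hsv=cv2.cvtColor(s["image"],cv2.COLOR_BGR2HSV).astype(int)
    red=big(box(s,*R[n]["cov"])&(r>130)&(g<70)&(b<70)); q=P[red]; 
    zt=np.percentile(q[:,2],90); t=red&(abs(P[...,2]-zt)<.005)
    print(n,"grip z",np.percentile(q[:,2],[5,50,90,98]).round(4),rect(P[t][:,:2]),P[t].mean(0).round(4), "ray ctr",ray(s,np.argwhere(t)[:,::-1].mean(0),zt).round(4))
    ck=big(box(s,*R[n]["cork"])&(r>g+25)&(g>b+10)&(P[...,2]<.03)); print(" cork",P[ck][:,2].mean().round(4),rect(P[ck][:,:2]),P[ck].mean(0).round(4),ck.sum())
    # bench level
    bench=(g>r+20)&(g>b)&(abs(P[...,2])<.03); print(" bench",np.median(P[bench][:,2]).round(4))
    bd=box(s,*R[n]["board"])&(hsv[...,1]>50)&(hsv[...,0]>10)&(hsv[...,0]<28)&(hsv[...,2]>150)&(P[...,2]<.035); bd=big(bd)
    print(" board z",np.median(P[bd][:,2]).round(4),rect(P[bd][:,:2]))
    c=box(s,*R[n]["cov"])&(P[...,2]>.065)
    hist=np.histogram(P[c][:,2],np.arange(.06,.13,.003)); print(hist[0])
    tp=c&(P[...,2]>.076)&(P[...,2]<.094); print(" top",rect(P[tp][:,:2]),np.median(P[tp][:,2]).round(4))
s=dict(np.load("top0.npz")); cv2.imwrite("pics/fx0.png",cv2.resize(s["image"][175:285,180:360],None,fx=4,fy=4,interpolation=cv2.INTER_CUBIC))
E
```

```text
scene grip z [0.0932 0.1045 0.1126 0.1141] (array([520.8,  96.9]), array([33.3, 13.8]), 78.77) [0.5217 0.0956 0.1114] ray ctr [[0.5227 0.0941 0.1126]]
 cork 0.0081 (array([487.6, 341.5]), array([170.7, 153.3]), 10.88) [0.4974 0.3467 0.0081] 1351
 bench 0.0018
 board z 0.008 (array([548.3,  -8.7]), array([420. , 166.2]), 63.3)
[  0  26  75 170  85  79 129 125 534 314 112  36  20  17  21  11  26  54
   5   0   0   0   0]
 top (array([512.4, 107. ]), array([174.8, 102.1]), 80.66) 0.0863
top grip z [0.1079 0.1111 0.1131 0.1149] (array([514.2, 101.1]), array([33.8, 13.3]), 80.45) [0.5142 0.1014 0.1112] ray ctr [[0.514  0.1012 0.1131]]
 cork 0.0066 (array([486.1, 345.3]), array([171.7, 153.2]), 10.95) [0.4841 0.3441 0.0066] 3692
 bench 0.0004
 board z 0.007 (array([503.1,  16.4]), array([395. , 172.6]), 81.52)
[  0   5 114  92  18  73 130 419 922 343  96  12   4   2   5  11  47  61
   4   0   0   0   0]
 top (array([509.7, 106. ]), array([171.7, 101. ]), 81.62) 0.0851
```

View pics/fx0.png

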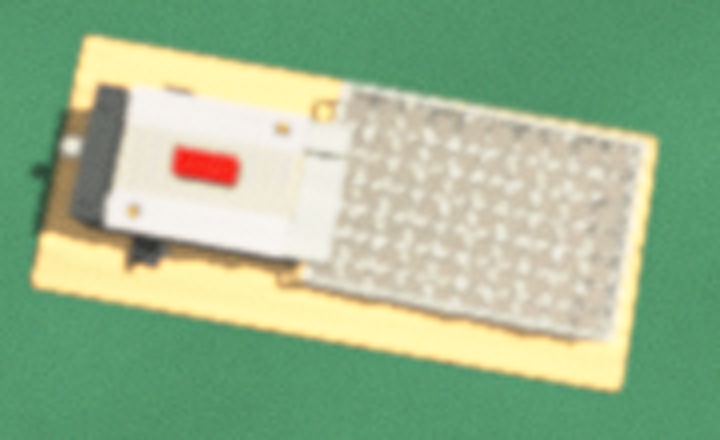

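The crop shows the two pins at crop px (282,129) and (134,211), the grip at (206,166), the dark end stop on the left and the lip on the right by the basket.

Run:
```python
from h import *
s=dict(np.load("top0.npz")); t=dict(np.load("scene0.npz"))
p=ray(s,[[250.3,207],[213.3,227.6]],.091); print(p.round(4))
d=p[0]-p[1]; print("len",np.hypot(*d[:2])*1e3, "yaw",np.degrees(np.arctan2(d[1],d[0]))-40.36)
yaw=np.arctan2(d[1],d[0])-np.radians(40.36)
R=np.array([[np.cos(yaw),-np.sin(yaw)],[np.sin(yaw),np.cos(yaw)]])
for q,f in zip(p,([.028,.034],[-.052,-.034])): print("origin",(q[:2]-R@f).round(4))
# grip silhouette, both views: red contour rects
for n,x,b in(("top",s,(190,190,270,245)),("scene",t,(255,165,330,240))):
    im=x["image"].astype(int); m=big(box(x,*b)&(im[...,2]>130)&(im[...,1]<80)&(im[...,0]<80))
    c=np.argwhere(m)[:,::-1].mean(0); print(n,c,m.sum(),[ray(x,c,z)[0].round(4) for z in(.098,.111)])
im=cv2.resize(t["image"][160:240,250:340],None,fx=7,fy=7,interpolation=cv2.INTER_CUBIC); cv2.imwrite("pics/sc0.png",im)
```

```text
[[0.5414 0.057  0.091 ]
 [0.488  0.1445 0.091 ]]
len 102.44854907472363 yaw -98.98266528064161
origin [0.5121 0.09  ]
origin [0.5135 0.0878]
top [230.91764706 216.25882353] 85 [array([0.516 , 0.1026, 0.098 ]), array([0.5141, 0.1012, 0.111 ])]
scene [293.39855072 188.39855072] 138 [array([0.5164, 0.1013, 0.098 ]), array([0.5281, 0.0848, 0.111 ])]
```

View pics/sc0.png

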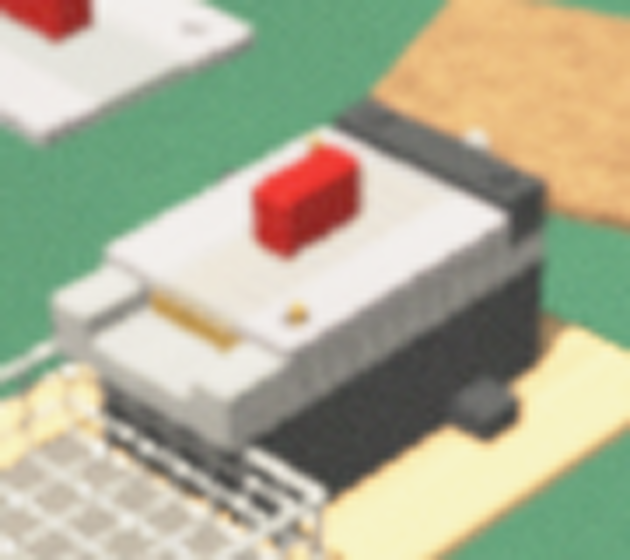

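The scene crop shows the top face of the grip centred at crop px (305,174) and the pins at (296,312) and (315,143). I'll triangulate these against the top view.

Run:
```python
from h import *
s=dict(np.load("top0.npz")); t=dict(np.load("scene0.npz"))
P=[x["mtx"]@np.linalg.inv(x["pose"])[:3] for x in(s,t)]
a=np.array([[230.6,216.3],[250.3,207],[213.3,227.6]]).T
b=(np.array([[305,174],[296,312],[315,143]])/7+[250,160]-.43).T
X=cv2.triangulatePoints(P[0],P[1],a.astype(float),b); print((X[:3]/X[3]).T.round(4))
for i,x in enumerate((s,t)): print(ray(x,(a,b)[i].T,.111)[0].round(4),ray(x,(a,b)[i].T,.091)[1:].round(4))
```

```text
[[0.5146 0.1025 0.108 ]
 [0.5423 0.0575 0.087 ]
 [0.4886 0.1451 0.0898]]
[0.514 0.102 0.111] [[0.5414 0.057  0.091 ]
 [0.488  0.1445 0.091 ]]
[0.5175 0.0988 0.111 ] [[0.5459 0.053  0.091 ]
 [0.49   0.1438 0.091 ]]
```

```bash
python3 -m crank '[{"dp":[0.47,-0.9,-0.15],"angular":[0,0,-4.28]},{"dp":[0.47,-0.9,-0.15],"angular":[0,0,-4.28]},{"dp":[0.47,-0.9,-0.15],"angular":[0,0,-4.28]},{"dp":[0.47,-0.9,-0.15],"angular":[0,0,-4.28]},{"dp":[0.47,-0.9,-0.15],"angular":[0,0,-4.28]},{"dp":[0.47,-0.9,-0.15],"angular":[0,0,-4.28]},{"dp":[0.47,-0.9,-0.15],"angular":[0,0,-4.28]},{"dp":[0.47,-0.9,-0.15],"angular":[0,0,-4.28]},{"dp":[0.47,-0.9,-0.15],"angular":[0,0,-4.28]},{"dp":[0.47,-0.9,-0.15],"angular":[0,0,-4.28]},{"dp":[0.47,-0.9,-0.15],"angular":[0,0,-4.28]},{"dp":[0.47,-0.9,-0.15],"angular":[0,0,-4.28]},{"dp":[0.47,-0.9,-0.15],"angular":[0,0,-4.28]},{"dp":[0.47,-0.9,-0.15],"angular":[0,0,-4.28]},{"dp":[0.47,-0.9,-0.15],"angular":[0,0,-4.28]},{"dp":[0.47,-0.9,-0.15],"angular":[0,0,-4.28]},{"dp":[0.47,-0.9,-0.15],"angular":[0,0,-4.28]},{"dp":[0,0,0],"angular":[0,0,0]},{"dp":[0,0,0],"angular":[0,0,0]}]' 0 40
cat > st.py <<'E'
from station import sense
import numpy as np
from scipy.spatial.transform import Rotation as Ro
s=sense(); R=Ro.from_quat(s["tool_rot"]).as_matrix()
print("t",round(s["t"],2),"p",s["tcp_pos"].round(4),"y-axis",np.degrees(np.arctan2(R[1,1],R[0,1])).round(2),"z",R[:,2].round(3),"F",s["force"].round(2),"gap",round(s["finger_gap"],3),"g",round(s["gripper_force"],1))
E
python3 st.py
```

```text
t: 2.0
tcp_pos: [0.515, 0.1015, 0.1714]
tool_rot: [0.76, 0.649, -0.0, -0.001]
force: [0.1, 0.5, 0.3]
finger_gap: 1.001
gripper_force: 0.0
t 2.0 p [0.515  0.1015 0.1714] y-axis -8.99 z [-0.002  0.    -1.   ] F [0.11 0.47 0.25] gap 1.001 g 0.0
```

```bash
python3 -m crank '[{"dp":[0,0,-0.5],"angular":[0,0,0]},{"dp":[0,0,-0.5],"angular":[0,0,0]},{"dp":[0,0,-0.5],"angular":[0,0,0]},{"dp":[0,0,-0.4],"angular":[0,0,0]},{"dp":[0,0,-0.35],"angular":[0,0,0]},{"dp":[0,0,0],"angular":[0,0,0]},{"dp":[0,0,0],"angular":[0,0,0]}]' 0 && python3 -m crank '[{"dp":[0,0,0],"angular":[0,0,0]},{"dp":[0,0,0],"angular":[0,0,0]},{"dp":[0,0,0],"angular":[0,0,0]},{"dp":[0,0,0],"angular":[0,0,0]},{"dp":[0,0,0],"angular":[0,0,0]},{"dp":[0,0,0],"angular":[0,0,0]},{"dp":[0,0,0],"angular":[0,0,0]},{"dp":[0,0,0],"angular":[0,0,0]}]' 1 40; python3 st.py
```

```text
t: 2.7
tcp_pos: [0.5153, 0.1022, 0.1043]
tool_rot: [0.76, 0.65, -0.0, -0.0]
force: [-0.0, -0.3, 0.8]
finger_gap: 0.999
gripper_force: 0.0
t: 3.5
tcp_pos: [0.5164, 0.1017, 0.1048]
tool_rot: [0.76, 0.65, 0.001, 0.001]
force: [1.6, -1.1, 3.4]
finger_gap: 0.201
gripper_force: 40.7
t 3.5 p [0.5164 0.1017 0.1048] y-axis -8.93 z [ 0.002 -0.    -1.   ] F [ 1.64 -1.12  3.42] gap 0.201 g 40.7
```

```bash
python3 -m crank '[{"dp":[0,0,0.1],"angular":[0,0,0]},{"dp":[0,0,0.1],"angular":[0,0,0]},{"dp":[0,0,0.1],"angular":[0,0,0]},{"dp":[0,0,0.1],"angular":[0,0,0]},{"dp":[0,0,0.2],"angular":[0,0,0]},{"dp":[0,0,0.4],"angular":[0,0,0]},{"dp":[0,0,0.5],"angular":[0,0,0]},{"dp":[0,0,0.5],"angular":[0,0,0]},{"dp":[0,0,0.5],"angular":[0,0,0]},{"dp":[0,0,0],"angular":[0,0,0]},{"dp":[0,0,0],"angular":[0,0,0]}]' ; python3 st.py
python3 - <<'E'
from station import vision
from h import *
s=vision.snapshot("scene"); np.savez("s1.npz",**s); cv2.imwrite("pics/s1.png",cv2.resize(s["image"][80:280,170:400],None,fx=2.5,fy=2.5))
t=vision.snapshot("top"); np.savez("t1.npz",**t)
E
```

```text
t: 4.6
tcp_pos: [0.5145, 0.1021, 0.1797]
tool_rot: [0.76, 0.65, -0.0, -0.0]
force: [-0.4, 0.2, -1.8]
finger_gap: 0.202
gripper_force: 40.1
t 4.6 p [0.5145 0.1021 0.1797] y-axis -8.93 z [-0.001  0.    -1.   ] F [-0.43  0.19 -1.79] gap 0.202 g 40.1
```

View pics/s1.png

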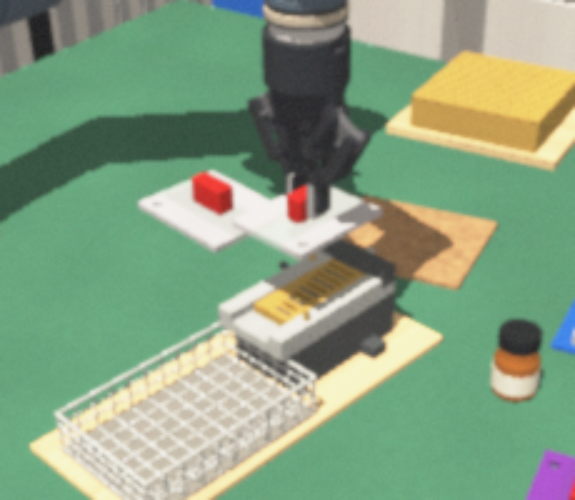

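The view shows the cover held level above the fixture, with the slotted brass plate exposed in its channel. I'll carry the cover to the cork.

```bash
python3 -m crank '[{"dp":[-0.1,0.9,0],"angular":[0,0,0]},{"dp":[-0.1,0.9,0],"angular":[0,0,0]},{"dp":[-0.1,0.9,0],"angular":[0,0,0]},{"dp":[-0.1,0.9,0],"angular":[0,0,0]},{"dp":[-0.1,0.9,0],"angular":[0,0,0]},{"dp":[-0.1,0.9,0],"angular":[0,0,0]},{"dp":[-0.1,0.9,0],"angular":[0,0,0]},{"dp":[-0.1,0.9,0],"angular":[0,0,0]},{"dp":[-0.15,0.85,0],"angular":[0,0,0]},{"dp":[0,0,-0.5],"angular":[0,0,0]},{"dp":[0,0,-0.7],"angular":[0,0,0]},{"dp":[0,0,-0.7],"angular":[0,0,0]},{"dp":[0,0,-0.7],"angular":[0,0,0]},{"dp":[0,0,-0.7],"angular":[0,0,0]},{"dp":[0,0,-0.7],"angular":[0,0,0]},{"dp":[0,0,-0.4],"angular":[0,0,0]},{"dp":[0,0,0],"angular":[0,0,0]},{"dp":[0,0,0],"angular":[0,0,0]}]' ; python3 st.py
```

```text
t: 6.5
tcp_pos: [0.4868, 0.3434, 0.0472]
tool_rot: [0.76, 0.65, -0.0, -0.0]
force: [0.2, -0.9, -1.2]
finger_gap: 0.203
gripper_force: 40.0
t 6.5 p [0.4868 0.3434 0.0472] y-axis -8.93 z [-0. -0. -1.] F [ 0.23 -0.88 -1.22] gap 0.203 g 40.0
```

```bash
python3 -m crank '[{"dp":[0,0,-0.15],"angular":[0,0,0]},{"dp":[0,0,-0.1],"angular":[0,0,0]},{"dp":[0,0,-0.07],"angular":[0,0,0]},{"dp":[0,0,0],"angular":[0,0,0]},{"dp":[0,0,0],"angular":[0,0,0]}]' ; python3 -m crank '[{"dp":[0,0,-0.03],"angular":[0,0,0]},{"dp":[0,0,-0.03],"angular":[0,0,0]},{"dp":[0,0,0],"angular":[0,0,0]}]';python3 st.py
```

```text
t: 7.0
tcp_pos: [0.4869, 0.3434, 0.0379]
tool_rot: [0.76, 0.65, 0.0, 0.0]
force: [0.0, -0.5, -2.1]
finger_gap: 0.204
gripper_force: 40.0
t: 7.3
tcp_pos: [0.4868, 0.3434, 0.0358]
tool_rot: [0.76, 0.65, -0.0, -0.0]
force: [0.4, -0.6, -2.1]
finger_gap: 0.205
gripper_force: 40.0
t 7.3 p [0.4868 0.3434 0.0358] y-axis -8.93 z [-0. -0. -1.] F [ 0.41 -0.61 -2.11] gap 0.205 g 40.0
```

```bash
python3 -m crank '[{"dp":[0,0,-0.03],"angular":[0,0,0]},{"dp":[0,0,-0.03],"angular":[0,0,0]},{"dp":[0,0,0],"angular":[0,0,0]}]';python3 -m crank '[{"dp":[0,0,-0.03],"angular":[0,0,0]},{"dp":[0,0,-0.03],"angular":[0,0,0]},{"dp":[0,0,0],"angular":[0,0,0]}]'
```

```text
t: 7.6
tcp_pos: [0.4867, 0.3434, 0.0339]
tool_rot: [0.76, 0.65, -0.0, -0.0]
force: [0.5, -0.5, -1.5]
finger_gap: 0.199
gripper_force: 40.0
t: 7.9
tcp_pos: [0.4869, 0.3434, 0.0323]
tool_rot: [0.76, 0.65, 0.0, 0.0]
force: [-0.3, -0.7, -1.5]
finger_gap: 0.202
gripper_force: 40.1
```

```bash
python3 -m crank '[{"dp":[0,0,-0.03],"angular":[0,0,0]},{"dp":[0,0,-0.03],"angular":[0,0,0]},{"dp":[0,0,0],"angular":[0,0,0]},{"dp":[0,0,0],"angular":[0,0,0]}]'
```

```text
t: 8.3
tcp_pos: [0.4869, 0.3434, 0.0322]
tool_rot: [0.76, 0.65, 0.0, 0.0]
force: [-2.2, -1.3, 8.9]
finger_gap: 0.204
gripper_force: 41.5
```

```bash
python3 -m crank '[{"dp":[0,0,0.03],"angular":[0,0,0]},{"dp":[0,0,0],"angular":[0,0,0]},{"dp":[0,0,0],"angular":[0,0,0]},{"dp":[0,0,0],"angular":[0,0,0]},{"dp":[0,0,0],"angular":[0,0,0]},{"dp":[0,0,0.3],"angular":[0,0,0]},{"dp":[0,0,0.7],"angular":[0,0,0]},{"dp":[0,0,0.9],"angular":[0,0,0]},{"dp":[0,0,0.9],"angular":[0,0,0]},{"dp":[0,0,0.9],"angular":[0,0,0]},{"dp":[0,0.3,0.9],"angular":[0,0,0]},{"dp":[0,0,0],"angular":[0,0,0]}]' 0
python3 st.py
python3 - <<'E'
from station import vision
from h import *
T=vision.snapshot("top"); S=vision.snapshot("scene"); np.savez("t2.npz",**T); np.savez("s2.npz",**S)
a=cv2.resize(T["image"][175:275,90:290],None,fx=4,fy=4,interpolation=cv2.INTER_CUBIC)[:, :800]
cv2.imwrite("pics/t2.png",a)
P=cloud(T)
hsv=cv2.cvtColor(T["image"],cv2.COLOR_BGR2HSV).astype(int)
m=big(box(T,195,190,275,245)&(hsv[...,0]>12)&(hsv[...,0]<30)&(hsv[...,1]>70)&(P[...,2]>.06))
print("plate",m.sum(),np.median(P[m][:,2]),rect(ray(T,np.argwhere(m)[:,::-1],.0786)[:,:2]))
E
```

```text
t: 9.5
tcp_pos: [0.4894, 0.3544, 0.1742]
tool_rot: [0.76, 0.65, 0.005, 0.001]
force: [1.6, 0.2, 0.4]
finger_gap: 1.001
gripper_force: 0.0
t 9.5 p [0.4894 0.3544 0.1742] y-axis -8.9 z [ 0.009  0.005 -1.   ] F [1.63 0.24 0.38] gap 1.001 g 0.0
plate 867 0.0790216630116124 (array([516.2, 103.7]), array([113.3,  48.4]), 81.6)
```

View pics/t2.png

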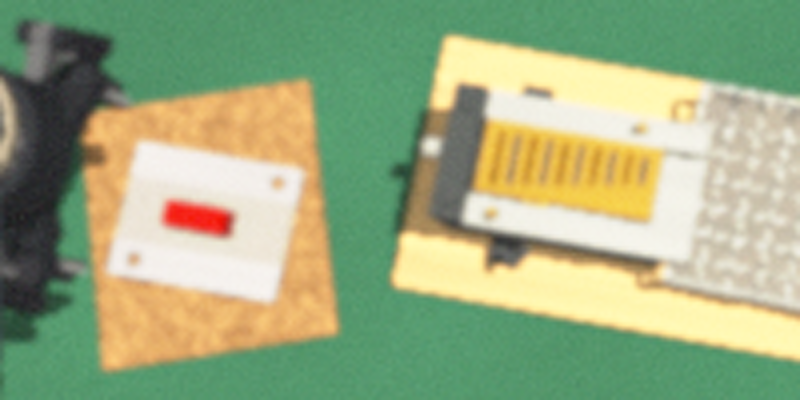

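The cover lies flat on the cork pad, with its grip at crop px (198,218). The brass plate is exposed in the channel at (570,170), with its rear against the end stop.

```bash
python3 -m crank '[{"dp":[0.1,-0.93,0],"angular":[0,0,0]},{"dp":[0.13,-0.93,0],"angular":[0,0,0]},{"dp":[0.13,-0.93,0],"angular":[0,0,0]},{"dp":[0.13,-0.93,-0.2],"angular":[0,0,0]},{"dp":[0.13,-0.93,-0.2],"angular":[0,0,0]},{"dp":[0.13,-0.93,-0.4],"angular":[0,0,0]},{"dp":[0.13,-0.93,-0.4],"angular":[0,0,0]},{"dp":[0.13,-0.93,-0.4],"angular":[0,0,0]},{"dp":[0,0,0],"angular":[0,0,0]},{"dp":[0,0,0],"angular":[0,0,0]},{"dp":[0,0,0],"angular":[0,0,0]}]' 1 40; python3 st.py
```

```text
t: 10.7
tcp_pos: [0.5166, 0.1298, 0.1211]
tool_rot: [0.76, 0.65, -0.0, -0.0]
force: [0.2, -0.1, 0.5]
finger_gap: -0.002
gripper_force: 0.0
t 10.7 p [0.5166 0.1298 0.1211] y-axis -8.91 z [-0.001  0.    -1.   ] F [ 0.24 -0.1   0.47] gap -0.002 g 0.0
```

```bash
python3 -m crank '[{"dp":[0.12,0,-0.3],"angular":[0,0,0]},{"dp":[0,0,-0.2],"angular":[0,0,0]},{"dp":[0,0,-0.1],"angular":[0,0,0]},{"dp":[0,0,0],"angular":[0,0,0]},{"dp":[0,0,0],"angular":[0,0,0]}]';python3 -m crank '[{"dp":[0,0,-0.03],"angular":[0,0,0]},{"dp":[0,0,-0.03],"angular":[0,0,0]},{"dp":[0,0,0],"angular":[0,0,0]}]'
```

```text
t: 11.2
tcp_pos: [0.5206, 0.1294, 0.1033]
tool_rot: [0.76, 0.65, -0.0, -0.0]
force: [-0.1, 0.2, 0.3]
finger_gap: 0.0
gripper_force: 0.0
t: 11.5
tcp_pos: [0.5207, 0.1292, 0.1017]
tool_rot: [0.76, 0.65, 0.0, 0.0]
force: [0.2, 0.1, -0.6]
finger_gap: 0.003
gripper_force: 0.0
```

```bash
python3 -m crank '[{"dp":[0,0,-0.05],"angular":[0,0,0]},{"dp":[0,0,-0.05],"angular":[0,0,0]},{"dp":[0,0,-0.03],"angular":[0,0,0]},{"dp":[0,0,0],"angular":[0,0,0]}]';python3 -m crank '[{"dp":[0,0,-0.03],"angular":[0,0,0]},{"dp":[0,0,0],"angular":[0,0,0]}]';python3 -m crank '[{"dp":[0,0,-0.02],"angular":[0,0,0]},{"dp":[0,0,0],"angular":[0,0,0]}]'
```

```text
t: 11.9
tcp_pos: [0.5206, 0.1292, 0.0975]
tool_rot: [0.76, 0.65, -0.0, -0.0]
force: [0.4, -0.4, -0.1]
finger_gap: -0.001
gripper_force: 0.0
t: 12.1
tcp_pos: [0.5207, 0.1292, 0.0967]
tool_rot: [0.76, 0.65, -0.0, -0.0]
force: [-0.0, 0.5, -0.5]
finger_gap: -0.002
gripper_force: 0.0
t: 12.3
tcp_pos: [0.5207, 0.1292, 0.0962]
tool_rot: [0.76, 0.65, -0.0, -0.0]
force: [-0.5, -0.8, -1.1]
finger_gap: -0.004
gripper_force: 0.0
```

```bash
for i in 1; do python3 -m crank '[{"dp":[0,0,-0.02],"angular":[0,0,0]},{"dp":[0,0,0],"angular":[0,0,0]}]';python3 -m crank '[{"dp":[0,0,-0.02],"angular":[0,0,0]},{"dp":[0,0,0],"angular":[0,0,0]}]'; python3 -m crank '[{"dp":[0,0,-0.02],"angular":[0,0,0]},{"dp":[0,0,0],"angular":[0,0,0]}]';done | grep -E "t:|tcp|^force"
```

```text
t: 12.5
tcp_pos: [0.5208, 0.1292, 0.0958]
tool_rot: [0.76, 0.65, 0.0, 0.0]
force: [0.0, 0.5, 1.7]
t: 12.7
tcp_pos: [0.5208, 0.1292, 0.0957]
tool_rot: [0.76, 0.65, 0.0, 0.0]
force: [-1.4, -0.2, 5.7]
t: 12.9
tcp_pos: [0.5208, 0.1292, 0.0957]
tool_rot: [0.76, 0.65, 0.0, 0.0]
force: [-1.9, 0.3, 10.9]
```

```bash
python3 -m crank '[{"dp":[0,0,-0.015],"angular":[0,0,0]},{"dp":[-0.01,-0.06,0],"angular":[0,0,0]},{"dp":[-0.015,-0.1,0],"angular":[0,0,0]},{"dp":[-0.015,-0.1,0],"angular":[0,0,0]},{"dp":[-0.015,-0.1,0],"angular":[0,0,0]},{"dp":[-0.015,-0.1,0],"angular":[0,0,0]}]'
cat > pl.py <<'E'
import sys
from station import vision
from h import *
T=vision.snapshot("top"); np.savez("tl.npz",**T); P=cloud(T)
hsv=cv2.cvtColor(T["image"],cv2.COLOR_BGR2HSV).astype(int)
m=box(T,195,190,350,270)&(hsv[...,0]>12)&(hsv[...,0]<30)&(hsv[...,1]>110)&(P[...,2]>.012)
q=ray(T,np.argwhere(m)[:,::-1],.0786)[:,:2]-[.5128,.089]
d=np.array([-.151,-.9885]); x=q@d; x=x[abs(q@[.9885,-.151])<.022]
print("brass x range mm",(np.percentile(x,[1,50,99])*1e3).round(1),m.sum())
E
python3 pl.py
```

```text
t: 13.5
tcp_pos: [0.5205, 0.1164, 0.0957]
tool_rot: [0.76, 0.65, 0.003, 0.001]
force: [-0.1, 3.7, 9.8]
finger_gap: -0.002
gripper_force: 4.9
brass x range mm [ 4.1 24.  43.8] 298
```

```bash
sed -i 's/^T=vision.*/T=vision.snapshot("top") if len(sys.argv)<2 else dict(np.load(sys.argv[1])); P=cloud(T)/' pl.py; python3 pl.py t2.npz; python3 pl.py; python3 st.py
```

```text
brass x range mm [-69.3 -15.7  39.1] 811
brass x range mm [ 4.6 24.4 44.1] 295
t 13.6 p [0.5205 0.116  0.0957] y-axis -8.99 z [ 0.005  0.001 -1.   ] F [ 0.41  2.58 10.58] gap -0.003 g 5.1
```

```bash
python3 -m crank '[{"dp":[0,0,-0.025],"angular":[0,0,0]},{"dp":[0,0,-0.025],"angular":[0,0,0]},{"dp":[-0.01,-0.05,0],"angular":[0,0,0]},{"dp":[-0.015,-0.1,0],"angular":[0,0,0]},{"dp":[-0.015,-0.1,0],"angular":[0,0,0]},{"dp":[-0.015,-0.1,0],"angular":[0,0,0]}]'; python3 pl.py; python3 st.py
```

```text
t: 14.2
tcp_pos: [0.5191, 0.1068, 0.0956]
tool_rot: [0.76, 0.649, 0.003, 0.001]
force: [-1.1, 7.6, 20.7]
finger_gap: 0.0
gripper_force: 10.3
brass x range mm [17.  35.2 53.3] 268
t 14.25 p [0.519  0.1063 0.0956] y-axis -9.02 z [ 0.006  0.003 -1.   ] F [-2.35  5.49 21.22] gap 0.002 g 10.3
```

```bash
python3 -m crank '[{"dp":[-0.016,-0.1,0],"angular":[0,0,0]},{"dp":[-0.016,-0.1,0],"angular":[0,0,0]},{"dp":[-0.016,-0.1,0],"angular":[0,0,0]},{"dp":[-0.016,-0.1,0],"angular":[0,0,0]},{"dp":[-0.016,-0.1,0],"angular":[0,0,0]},{"dp":[-0.016,-0.1,0],"angular":[0,0,0]},{"dp":[-0.016,-0.1,0],"angular":[0,0,0]},{"dp":[-0.016,-0.1,0],"angular":[0,0,0]},{"dp":[-0.016,-0.1,0],"angular":[0,0,0]},{"dp":[-0.016,-0.1,0],"angular":[0,0,0]},{"dp":[-0.016,-0.1,0],"angular":[0,0,0]},{"dp":[-0.016,-0.1,0],"angular":[0,0,0]}]'; python3 pl.py; python3 st.py
```

```text
t: 15.45
tcp_pos: [0.5135, 0.0702, 0.0956]
tool_rot: [0.76, 0.649, 0.003, 0.001]
force: [-0.5, 6.8, 21.7]
finger_gap: -0.002
gripper_force: 10.7
brass x range mm [65.7 78.7 91. ] 176
t 15.5 p [0.5135 0.0698 0.0956] y-axis -9.01 z [ 0.007  0.002 -1.   ] F [-2.19  4.63 21.03] gap 0.001 g 10.7
```

```bash
python3 -m crank '[{"dp":[-0.016,-0.1,0],"angular":[0,0,0]},{"dp":[-0.016,-0.1,0],"angular":[0,0,0]},{"dp":[-0.016,-0.1,0],"angular":[0,0,0]},{"dp":[-0.016,-0.1,0],"angular":[0,0,0]},{"dp":[-0.016,-0.1,0],"angular":[0,0,0]},{"dp":[-0.016,-0.1,0],"angular":[0,0,0]},{"dp":[-0.016,-0.1,0],"angular":[0,0,0]},{"dp":[-0.016,-0.1,0],"angular":[0,0,0]},{"dp":[-0.016,-0.1,0],"angular":[0,0,0]},{"dp":[-0.016,-0.1,0],"angular":[0,0,0]},{"dp":[-0.016,-0.1,0],"angular":[0,0,0]},{"dp":[-0.016,-0.1,0],"angular":[0,0,0]},{"dp":[-0.016,-0.1,0],"angular":[0,0,0]}]'; python3 pl.py; python3 st.py
```

```text
t: 16.8
tcp_pos: [0.5076, 0.0308, 0.0956]
tool_rot: [0.76, 0.649, 0.003, 0.002]
force: [-0.8, 5.0, 22.2]
finger_gap: -0.0
gripper_force: 11.0
brass x range mm [ 93.8 126.8 130.6] 55
t 16.85 p [0.5075 0.0304 0.0956] y-axis -9.01 z [ 0.007  0.001 -1.   ] F [-0.6   4.21 21.86] gap -0.005 g 11.0
```

```bash
python3 -m crank '[{"dp":[-0.016,-0.1,0],"angular":[0,0,0]},{"dp":[-0.01,-0.06,0],"angular":[0,0,0]},{"dp":[0,0,0.2],"angular":[0,0,0]},{"dp":[0,0,0.9],"angular":[0,0,0]},{"dp":[0,0,0.9],"angular":[0,0,0]},{"dp":[0,0,0.9],"angular":[0,0,0]},{"dp":[0,0,0.3],"angular":[0,0,0]},{"dp":[0,0,0],"angular":[0,0,0]},{"dp":[0,0,0],"angular":[0,0,0]},{"dp":[0,0,0],"angular":[0,0,0]}]'
python3 - <<'E'
from station import vision
from h import *
S=vision.snapshot("scene");cv2.imwrite("pics/s3.png",cv2.resize(S["image"][130:300,170:390],None,fx=3,fy=3,interpolation=cv2.INTER_CUBIC))
E
```

```text
t: 17.85
tcp_pos: [0.5032, 0.0252, 0.187]
tool_rot: [0.76, 0.65, -0.001, -0.001]
force: [0.3, -0.0, -0.8]
finger_gap: -0.001
gripper_force: 0.0
```

View pics/s3.png

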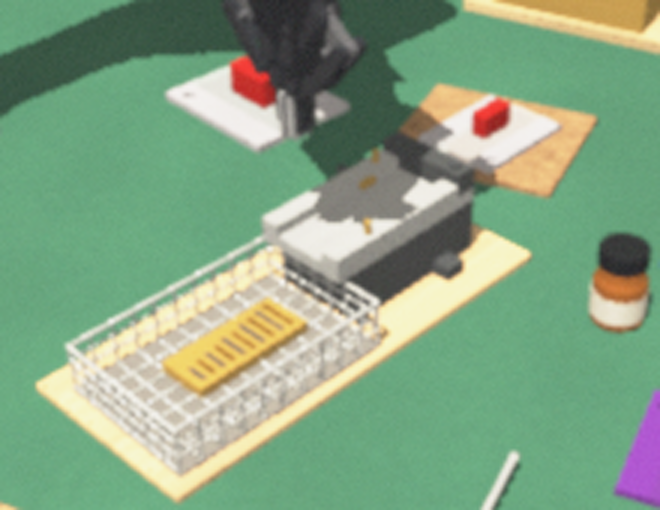

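The plate lies flat on the basket floor at crop px (235,345). The cover is flat on the cork at (490,125), and the robot is clear of everything.

```bash
python3 -m crank '[{"dp":[0,0,0],"angular":[0,0,0]},{"dp":[0,0,0],"angular":[0,0,0]}]' >/dev/null; python3 -c "
from station import order
print(order.sign_off())"
```

```text
the job is handed in; nothing more can be done
None
```

The cover lies flat and released on the cork pad, the reed plate was slid over the lip into the wire basket, and the job was handed in at about 18 s; the sign-off gave no verdict.

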